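# Seat the change-over plate on the test jig's locating pins

### The arm

A 6-joint arm with a two-finger parallel gripper is mounted at the origin on the work surface. World frame = base frame: x ahead of the robot, y to its left, z up, the work surface at z = 0. Lengths are in mm, angles in rad, forces in N, time in s.
With the tool pointing down it reaches from about 275 to 825 mm from the base axis. Payload 4.9 kg.
Tool frame: the origin (TCP) lies on the centre line of the jaws, within the pads' length; the fingertips stand 25 mm ahead of it and the grasp point (between the pads) lies 6 mm ahead of it; z points along the fingers, y is the line along which they close (so a half turn about z gives the same grasp; the last joint's range is limited). The gripper opens to 85 mm and grips with 20 to 120 N. Pads are 22 mm wide; open, the fingers measure 114 mm over their backs; the gripper's body (76 mm by 85 mm) begins 54 mm behind the grasp point. The pads swing forward as they close: fully open they stand 13 mm farther back than shut.
Start: joints at [-0.134, 0.326, -0.193, 1.052, 0, 1.437], TCP at [550.017, 0.009, 256.281] pointing down, gripper open.
Joint ranges: [-2.65, 2.65], [-0.97, 1.79], [-1.3, 1.35], [-1.93, 2.1], [-1.47, 1.37], [-3.14, 3.14]. Speed limits (rad/s): [2.57, 2.57, 3.14, 3.14, 3.14, 3.14].

### API

Orientations are given as a rotation vector (axis times angle).
In Python, from bench import manip gives the robot as it stands. The module is installed in compiled form; this text tells all that it offers.
- The arm moves only by the tool send_rows, never from a script. Its argument "increments" is a list of rows, each a list of 4 numbers: the shift along the tool's x, y, z each as a share of 0.5 m, from -1 to 1, then the turn about the tool's z as a share of pi/2 rad, from -1 to 1. In form: [[dx, dy, dz, yaw], ...]. A call has 1 to 5 rows; each row is the pose to reach, as a shift and turn from the pose commanded when the call began, along the tool's axes at that moment; what a row does not reach only later rows make up. A row lasts 1/8 s, in which the tool goes at most 62.5 mm and 10.7 degrees, less where a joint would pass 70% of its speed; a pose out of reach is approached as far as the arm can. A call with a number of a shift or a turn outside -1 to 1 is refused whole. A call with a gripper value outside its range is refused whole. "fingers" is the closure, from 0 (fully open) to 1 (shut), set as the call begins (left out, the last holds). The fingers move at their own pace and stop on an object; the grip force is fixed at half the most. Time passes only in rows, so rows that repeat a pose let the fingers close. It gives the time, the measured TCP pose, the force, the opening and the grip force at its end, in the units of the state.
- manip.read_state(): the state, without advancing time (a new reading comes with each control period).
- manip.read_camera(name): name is "scene" or "side" or "wrist"; returns a dict with "frame" (480x640x3 uint8, blue, green, red), "mtx" (3x3 intrinsics, pixels), "distortion" ([k1, k2, p1, p2, k3] as OpenCV has them; the pictures are not rectified), "T" (4x4, takes a point from camera to world coordinates). Camera axes: x right, y down, z forward; pixel columns grow to the right and rows downward; lengths in mm; the calibration is good to about 2 mm. A picture is of the moment at which its call begins. There is no depth.
- manip.hand_in(): hands the job in; it is judged then, once.
The state is a dict: "t": time; "joint_pos": joint angles; "dq": joint speeds; "effort": joint torques, N m; "tool_pos": TCP position; "eef_rot": TCP orientation; "ft_force": force on the tool from outside, world axes, zero at the start; "wrist_torque": the same for the moment, N m; "opening": finger opening in mm; "gripper_force": force on a finger pad.
Only numpy, scipy, OpenCV 4.12 (cv2) and the standard library are available. Lean on these libraries where they do the work, as an engineer would, in place of code of your own. Each camera call takes 0.05 s, during which the arm holds its last target. There are 200 camera calls.

### The job

The pale green change-over plate of the test jig is lying askew on the tips of the jig's two locating pins. With the fingertips, gently push it sideways by its edges until both of its holes drop over their pins and it lies flat on the deck; only push it, do not pinch it or pick it up. Leave the things around the jig where they are.

Things in the scene. Friction and masses are not known exactly. Their poses are not given: they have to be found in the camera images.
- fixture: electrical test jig fixed to the bench: flat grey box, 210 mm (its x) by 290 mm (its y); its bare aluminium top, the deck, is level, 45 mm above the bench. Origin: centre of its underside, z up. A black block of brass spring probes lies flush mid-deck. Four yellow corner marks on the deck frame the plate's home; a plate at home has the jig's own x, y and yaw
- pin_left (a point): foot, at deck level (45 mm above the bench), of the left steel locating pin, at x 28, y 60 mm of the jig. Pin: 10 mm diameter, 10 mm tall, straight for the lowest 4 mm, then a rounded bullet nose. Axes as the jig
- pin_right (a point): the same for the right pin, at x 28, y -60 mm of the jig. If the plate is pushed so far that an edge passes a pin tip, it drops beside the pin and cannot be recovered by pushing
- plate: loose change-over plate: pale green board, 120 mm (its x) by 190 mm (its y), 6 mm thick, 0.2 to 0.45 kg, origin at the centre of its underside, z up. Black nest corners on it, up to 18 mm above its underside; black coding block 16 mm high near its left (+y) edge; 23 x 37 mm window. All four edges are free to push with the tips just above the deck; 1 to 4 N slides it
- hole_left (a point): centre, at the plate's underside, of its left locating hole (11.5 mm diameter, through), at x 28, y 60 mm of the plate. About 10 mm above pin_left's foot while riding on the pin tip, 0 when home. A hole within about 3 mm of its pin slips down over it by itself; the other end can then be swung about that pin. Axes as the plate
- hole_right (a point): the same for the right hole, at x 28, y -60 mm of the plate; it goes on the right pin. At the start the far part of the plate lies on both pin tips and its near (-x) long edge on the deck, 12 to 22 mm nearer (-x) than home, up to 26 mm to either side (y), up to 0.08 rad askew, in the jig's axes
- socket_box: white twin socket box lying flat, 170 x 66 x 42 mm, long along its x; a bystander, origin at the centre of its underside
- tape_roll: roll of cream masking tape lying flat, 92 mm across, 25 mm high; a bystander, origin at the centre of its underside
- mains_adaptor: white plug-in mains adaptor, 62 x 52 x 46 mm; a bystander, origin at the centre of its underside
- screwdriver: orange screwdriver lying down, 190 mm long, along its x, 26 mm thick; a bystander, origin on the table under its middle
- test_probe: black and red hand-held test probe lying down, 145 mm long, along its x, 20 mm thick; a bystander, origin on the table under it
Things that resemble listed ones, but are neither listed nor needed, are in the scene too. There is more than one size of the plate; the one meant has the size given above.

How it is judged:
By the outcome, as a careful person would: the job done as asked, in the order asked, and still so for the second after the job is handed in, with the robot touching nothing.
It also fails if it takes over 48 s, if anything falls off the work surface, if the arm or the gripper's body presses on something with over 40 N, if the wrist force passes 120 N, or if a joint passes its speed limit or range.

## Working session

There is one attempt and no reset: what is moved stays moved. The work goes in short steps, Python scripts to look and compute and a tool call to move; the robot and the scene stay as the last step left them, time stands still between calls to the robot, and variables do not carry over. Pictures are saved under pics/ and viewed, at most 10 in all, crops included, and the job is handed in when it is done.

Besides the shell and the picture viewer there is one more tool, called after "Request:" as name(argument=value, ...) on one line, values as JSON. send_rows: Moves the arm, as the interface text tells. Shift numbers are shares of 0.5 m and turn numbers shares of pi/2 rad, none past 1 either way. Its arguments: {"type":"object","properties":{"increments":{"type":"array"},"fingers":{"type":"number"}},"required":["increments"]}

```bash
mkdir -p pics; cat > h.py <<'E'
import numpy as np, cv2
from bench import manip
def snap(n):
    c=manip.read_camera(n); return c
def ray(c,uv,z):
    p=cv2.undistortPoints(np.array(uv,float).reshape(-1,1,2),c["mtx"],np.array(c["distortion"],float)).reshape(-1,2)
    d=np.c_[p,np.ones(len(p))]@c["T"][:3,:3].T; o=c["T"][:3,3]
    return o+d*((np.broadcast_to(z,len(p))-o[2])/d[:,2])[:,None]
def proj(c,P):
    Ti=np.linalg.inv(c["T"]); return cv2.projectPoints(np.array(P,float).reshape(-1,1,3),cv2.Rodrigues(Ti[:3,:3])[0],Ti[:3,3],c["mtx"],np.array(c["distortion"],float))[0].reshape(-1,2)
E
python3 - <<'E'
from h import *
for n in("scene","side"):
    c=snap(n); cv2.imwrite(f"pics/{n}0.png",c["frame"]); print(n,c["T"].round(2).tolist(),c["mtx"].round(0).tolist())
s=manip.read_state();print(s["t"],s["tool_pos"],s["eef_rot"],s["opening"])
E
```

```text
scene [[-0.66, 0.63, -0.41, 954.13], [0.75, 0.55, -0.36, 422.93], [0.0, -0.55, -0.83, 1059.03], [0.0, 0.0, 0.0, 1.0]] [[551.0, 0.0, 313.0], [0.0, 551.0, 241.0], [0.0, 0.0, 1.0]]
side [[0.97, -0.11, 0.24, 207.68], [-0.26, -0.51, 0.82, -882.26], [0.03, -0.86, -0.52, 628.17], [0.0, 0.0, 0.0, 1.0]] [[505.0, 0.0, 316.0], [0.0, 505.0, 241.0], [0.0, 0.0, 1.0]]
0.1 [5.49500300e+02 7.74154088e-02 2.55581070e+02] [-2.22054833e+00 -2.22054857e+00  1.50858541e-03] 85.37081227878858
```

View pics/scene0.png

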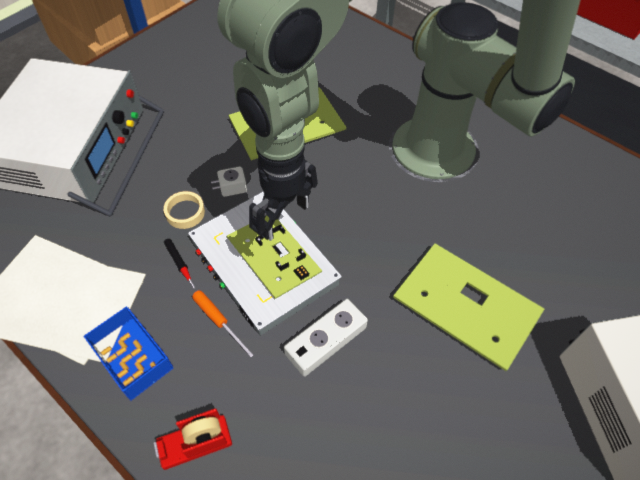

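View pics/side0.png

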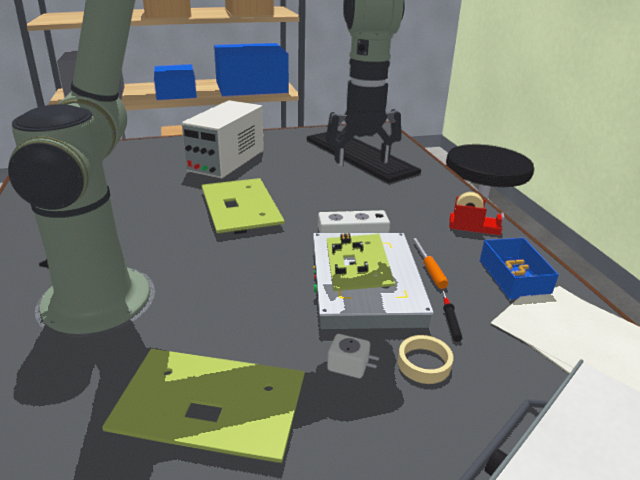

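In the scene view the plate on the jig is at (275,260). The larger green boards at (470,305) and (285,130) lie on the bench, so they're decoys. I'll confirm this in an enlarged crop.

```bash
python3 - <<'E'
from h import *
a=snap("scene")["frame"][190:335,180:350]; b=snap("side")["frame"][225:330,305:440]; w=snap("wrist"); 
A=cv2.resize(a,(700,597),interpolation=cv2.INTER_CUBIC);cv2.imwrite("pics/sc1.png",A)
B=cv2.resize(b,(770,599),interpolation=cv2.INTER_CUBIC);cv2.imwrite("pics/si1.png",B)
cv2.imwrite("pics/w1.png",w["frame"]);print(w["T"].round(2).tolist(),w["mtx"].round(0).tolist())
E
```

```text
[[1.0, -0.0, -0.0, 550.53], [-0.0, -0.96, -0.27, 68.85], [-0.0, 0.27, -0.96, 373.0], [0.0, 0.0, 0.0, 1.0]] [[382.0, 0.0, 328.0], [0.0, 382.0, 240.0], [0.0, 0.0, 1.0]]
```

View pics/w1.png

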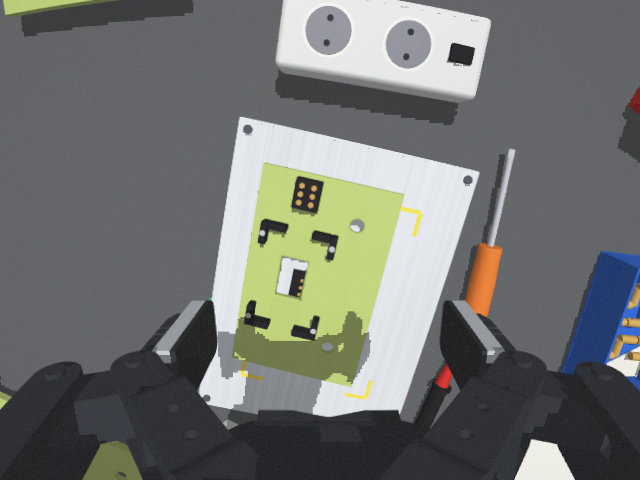

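View pics/si1.png

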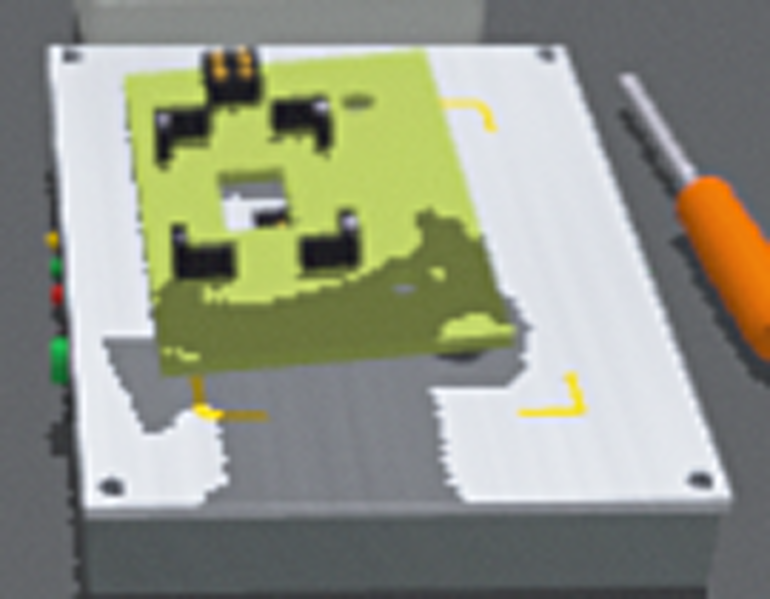

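The wrist view shows the deck with its corners at (239,117) and (479,172). The plate's corners are at (264,163), (404,193), (351,386) and (233,357), with its holes at (357,226) and (328,347). The yellow marks are at (421,211), (367,397) and (243,375). The plate's far part is raised and it sits too far to +y and -x.

```bash
cat > m.py <<'E'
from h import *
def sub(c,uv,w=4):
    g=cv2.cvtColor(c["frame"],cv2.COLOR_BGR2GRAY)
    p=np.array(uv,np.float32).reshape(-1,1,2).copy()
    return cv2.cornerSubPix(g,p,(w,w),(-1,-1),(3,50,.01)).reshape(-1,2)
def platequad(c):
    h=cv2.cvtColor(c["frame"],cv2.COLOR_BGR2HSV)
    m=cv2.inRange(h,(28,80,50),(45,255,255))
    return m
E
python3 - <<'E'
from m import *
w=snap("wrist"); s=snap("scene"); d=snap("side")
j=ray(w,sub(w,[(239,117),(479,172)]),45); print("wrist deck corners",j.round(1).tolist(), np.linalg.norm(j[0]-j[1]))
js=ray(s,sub(s,[(191,233),(260,328),(340,275)]),45); print("scene deck", js.round(1).tolist(), np.linalg.norm(js[0]-js[1]),np.linalg.norm(js[2]-js[1]))
u=np.array([[48,45],[565,45],[730,498],[83,508]])*[135/770,105/599]+[305,225]
jd=ray(d,sub(d,u,3),45); print("side deck",jd.round(1).tolist(),[np.linalg.norm(jd[i]-jd[i-1]).round(1) for i in range(4)])
print("marks w",ray(w,[(421,211),(367,397),(243,375)],45).round(1).tolist())
pw=sub(w,[(264,163),(404,193),(351,386),(233,357)]); print(pw)
P=ray(w,pw,[51,62,62,51]); print("plate",P.round(1).tolist(),[np.linalg.norm(P[i]-P[i-1]).round(1) for i in range(4)])
print("holes w",ray(w,[(357,226),(328,347)],58).round(1).tolist())
E
```

```text
wrist deck corners [[476.9, 82.1, 45.0], [680.1, 36.8, 45.0]] 208.17742664247294
scene deck [[615.2, -245.0, 45.0], [679.2, 34.3, 45.0], [475.7, 82.2, 45.0]] 286.5519695313423 209.0606216144466
side deck [[477.5, 80.8, 45.0], [678.3, 33.8, 45.0], [616.4, -246.7, 45.0], [412.5, -202.3, 45.0]] [np.float64(290.5), np.float64(206.3), np.float64(287.2), np.float64(208.6)]
marks w [[631.6, 2.1, 45.0], [589.8, -191.8, 45.0], [464.2, -165.6, 45.0]]
[[263.5277  161.59036]
 [403.9206  193.53299]
 [351.68356 383.3981 ]
 [235.86769 354.0347 ]]
plate [[496.4, 45.3, 51.0], [612.4, 20.1, 62.0], [572.5, -162.4, 62.0], [460.5, -137.4, 51.0]] [np.float64(186.2), np.float64(119.2), np.float64(186.8), np.float64(115.3)]
holes w [[574.6, -8.3, 58.0], [549.9, -124.8, 58.0]]
```

Request:
send_rows(increments=[[0.05, 0.01, 0.12, 0.1], [0.106, 0.021, 0.24, 0.1425], [0.106, 0.021, 0.31, 0.1425], [0.106, 0.021, 0.31, 0.1425]], fingers=0)

```text
t: 0.9
tool_pos: [557.6, 53.5, 98.4]
eef_rot: [-2.451, -1.958, 0.008]
ft_force: [-0.4, -0.1, 0.7]
opening: 85.2
gripper_force: 0.0
```

```bash
python3 - <<'E'
from m import *
s=snap("side"); w=snap("wrist")
a=cv2.resize(s["frame"][150:330,300:450],(500,600),interpolation=cv2.INTER_CUBIC)
b=cv2.resize(w["frame"],(300,225)); o=np.zeros((600,800,3),np.uint8); o[:,:500]=a; o[:225,500:]=b
cv2.imwrite("pics/s2.png",o)
t=manip.read_state(); print(t["t"],t["tool_pos"],t["eef_rot"],t["ft_force"])
E
```

```text
1.0 [561.05139567  52.81710853 102.23377699] [2.45546519e+00 1.95896667e+00 4.87147803e-04] [ 0.40899755  0.55321278 -0.08597227]
```

View pics/s2.png

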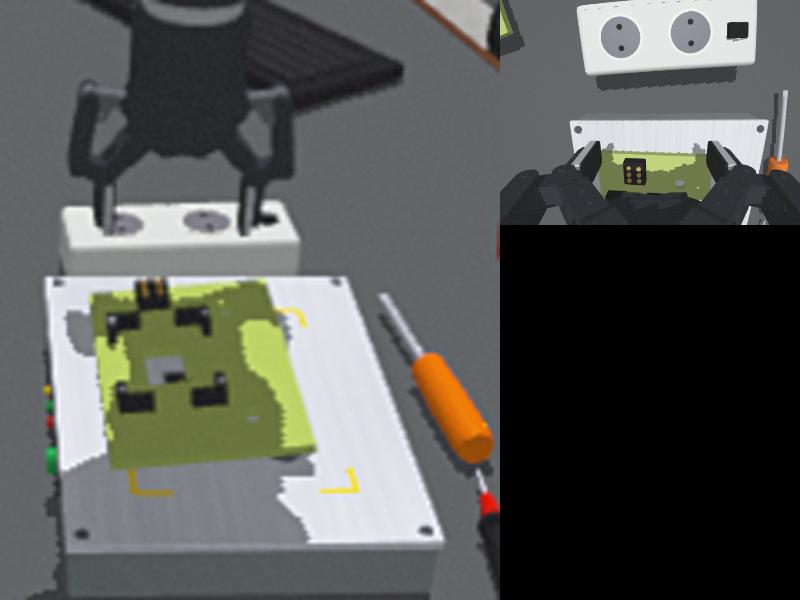

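The side view shows the two fingertips at about px (333,220) and (374,220). They are just behind the plate's left edge and centred on it. Next I'll get the tip height from those pixels.

```bash
python3 - <<'E'
from m import *
d=snap("side"); t=manip.read_state(); p=t["tool_pos"]; print(p)
R=cv2.Rodrigues(t["eef_rot"])[0]; ax,ay=R[:,1],R[:,0]; print(ax,ay)
for sx in(-46,46):
  for h in (10,15,20,25,30):
    print(sx,h,proj(d,[p+sx*ax-11*ay-[0,0,h]]).round(1).tolist())
E
```

```text
[561.90221592  52.67299345 103.11654621]
[ 0.97497301 -0.22230773  0.00262563] [2.22307390e-01 9.74976535e-01 4.25420482e-04]
-46 10 [[333.7, 218.1]]
-46 15 [[333.6, 220.1]]
-46 20 [[333.5, 222.0]]
-46 25 [[333.4, 224.0]]
-46 30 [[333.3, 225.9]]
46 10 [[375.0, 218.1]]
46 15 [[374.8, 220.1]]
46 20 [[374.6, 222.1]]
46 25 [[374.4, 224.0]]
46 30 [[374.2, 226.0]]
```

Request:
send_rows(increments=[[0, 0, 0.05, 0], [0, 0, 0.07, 0], [0, 0, 0.08, 0], [0, 0, 0.08, 0]])

```text
t: 1.55
tool_pos: [560.9, 52.9, 61.9]
eef_rot: [2.455, 1.959, 0.001]
ft_force: [-0.4, 0.5, 0.5]
opening: 85.4
gripper_force: 0.0
```

Request:
send_rows(increments=[[0, 0, 0.003, 0], [0, 0, 0.003, 0]])

```text
t: 1.8
tool_pos: [560.7, 53.0, 60.1]
eef_rot: [2.455, 1.959, 0.001]
ft_force: [0.1, -0.5, 1.0]
opening: 85.4
gripper_force: 0.0
```

```bash
python3 - <<'E'
from m import *
s=snap("side"); w=snap("wrist")
a=cv2.resize(s["frame"][210:330,310:435],(417,400),interpolation=cv2.INTER_CUBIC)
b=cv2.resize(w["frame"][100:400,150:530],(383,302)); o=np.zeros((400,800,3),np.uint8); o[:,:417]=a; o[:302,417:]=b
cv2.imwrite("pics/s3.png",o)
t=manip.read_state(); print(t["t"],t["tool_pos"],t["ft_force"])
E
```

```text
1.9 [560.64413716  53.04023305  59.99112643] [0.69371236 1.413423   0.71079707]
```

View pics/s3.png

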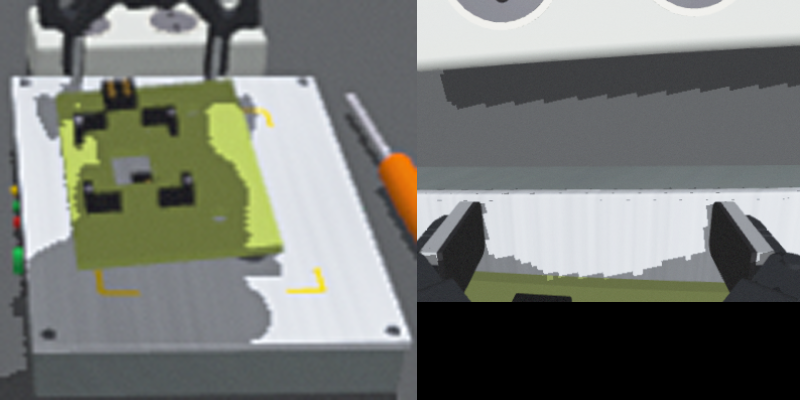

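The fingertips are down at deck level just beyond the plate's left edge, at about (334,233) and (375,233) in the side view. Nothing is touching yet, so I'll start the sideways push.

Request:
send_rows(increments=[[-0.007, 0, 0, 0], [-0.014, 0, 0, 0], [-0.018, 0, 0, 0], [-0.022, 0, 0, 0], [-0.022, 0, 0, 0]])

```text
t: 2.52
tool_pos: [558.2, 42.2, 59.8]
eef_rot: [2.456, 1.959, 0.0]
ft_force: [1.9, 0.6, 0.9]
opening: 85.4
gripper_force: 0.3
```

Request:
send_rows(increments=[[-0.004, 0, 0, 0], [-0.008, 0, 0, 0], [-0.012, 0, 0, 0], [-0.012, 0, 0, 0]])

```text
t: 3.02
tool_pos: [556.5, 36.2, 59.7]
eef_rot: [2.456, 1.959, -0.001]
ft_force: [0.4, 0.5, -0.1]
opening: 85.4
gripper_force: 0.6
```

```bash
cat > meas.py <<'E'
from m import *
# plate short/long edges by line fits in the green mask; marks by yellow mask (side camera)
d=snap("side"); s=snap("scene"); t=manip.read_state()
print(t["t"],t["tool_pos"].round(1),t["ft_force"].round(1))
C=np.array([547.,-82.5]); ya=-0.224; A=np.array([[np.cos(ya),np.sin(ya)],[-np.sin(ya),np.cos(ya)]])
for n,c,box in(("side",d,(225,330,305,440)),("scene",s,(190,335,180,350))):
    m=platequad(c); z=np.zeros_like(m); y0,y1,x0,x1=box; z[y0:y1,x0:x1]=m[y0:y1,x0:x1]
    z=cv2.morphologyEx(z,cv2.MORPH_OPEN,np.ones((3,3),np.uint8))
    k=max(cv2.findContours(z,0,1)[0],key=cv2.contourArea); h=cv2.convexHull(k)
    q=cv2.approxPolyDP(h,6,True).reshape(-1,2)
    P=ray(c,q,56.0)[:,:2]; print(n,q.tolist(),((P-C)@A.T).round(1).tolist())
cv2.imwrite("pics/last_side.png",d["frame"]);cv2.imwrite("pics/last_scene.png",s["frame"])
E
python3 meas.py
```

```text
3.125 [556.5  36.2  59.8] [0.6 1.5 0.7]
side [[378, 236], [393, 287], [333, 292], [328, 240]] [[38.5, 109.0], [39.7, -82.4], [-76.7, -97.3], [-74.8, 91.4]]
scene [[265, 214], [276, 230], [278, 271], [263, 282], [227, 232]] [[-60.7, -77.7], [-56.5, -26.7], [-1.7, 63.2], [38.4, 67.0], [34.2, -85.4]]
```

```bash
python3 - <<'E'
from m import *
d=snap("side"); C=np.array([547.,-82.5]); ya=-0.224; A=np.array([[np.cos(ya),np.sin(ya)],[-np.sin(ya),np.cos(ya)]])
for f in("side0","last_side"):
    d["frame"]=cv2.imread(f"pics/{f}.png")
    m=platequad(d); z=np.zeros_like(m); z[225:330,305:440]=m[225:330,305:440]; z=cv2.morphologyEx(z,cv2.MORPH_OPEN,np.ones((3,3),np.uint8))
    k=max(cv2.findContours(z,0,1)[0],key=cv2.contourArea); q=cv2.approxPolyDP(cv2.convexHull(k),6,True).reshape(-1,2)
    P=ray(d,q,56.)[:,:2]; print(q.tolist(),((P-C)@A.T).round(1).tolist())
    # right (-y) edge, pixel rows at columns
    print([int(np.where(z[:,u])[0].max()) for u in(345,355,365,375,385)])
w=snap("wrist"); g=w["frame"]; print(proj(w,[[*(C+A.T@np.array([0,114])),55]]))
hs=cv2.inRange(cv2.cvtColor(g,cv2.COLOR_BGR2HSV),(28,80,40),(45,255,255))
r=[int(np.where(hs[200:,u])[0].min())+200 if hs[200:,u].any() else -1 for u in(260,300,330,360,400)]
print(r,[((ray(w,[(u,v)],56)[0,:2]-C)@A.T).round(1).tolist() for u,v in zip((260,300,330,360,400),r) if v>0])
E
```

```text
[[378, 234], [394, 284], [334, 290], [327, 238]] [[39.7, 117.8], [43.3, -72.7], [-74.4, -91.1], [-76.5, 100.0]]
[289, 288, 287, 286, 286]
[[378, 236], [393, 287], [333, 292], [328, 240]] [[38.5, 109.0], [39.7, -82.4], [-76.7, -97.3], [-74.8, 91.4]]
[291, 290, 289, 289, 288]
[[373.60077457 341.64855757]]
[349, 351, 353, 355, 356] [[-41.0, 111.6], [-26.6, 110.8], [-15.8, 110.0], [-4.9, 109.1], [9.7, 108.6]]
```

Request:
send_rows(increments=[[-0.004, 0, 0, 0], [-0.008, 0, 0, 0], [-0.012, 0, 0, 0], [-0.016, 0, 0, 0], [-0.016, 0, 0, 0]])

```text
t: 3.85
tool_pos: [554.9, 28.2, 59.8]
eef_rot: [2.456, 1.959, -0.001]
ft_force: [0.1, 0.9, -0.3]
opening: 85.5
gripper_force: 0.5
```

```bash
cat > m2.py <<'E'
from m import *
t=manip.read_state(); print(t["t"],t["tool_pos"].round(1),t["ft_force"].round(1))
C=np.array([547.9,-81.7]); ya=-0.224; A=np.array([[np.cos(ya),np.sin(ya)],[-np.sin(ya),np.cos(ya)]])
w=snap("wrist"); d=snap("side")
hs=cv2.inRange(cv2.cvtColor(w["frame"],cv2.COLOR_BGR2HSV),(28,80,40),(45,255,255))
for u in(260,300,330,360,400):
    v=np.where(hs[200:,u])[0].min()+200; p=(ray(w,[(u,v)],56)[0,:2]-C)@A.T
    p=(ray(w,[(u,v)],51+0.095*(p[0]+77))[0,:2]-C)@A.T; print("left edge",u,v,p.round(1))
y=cv2.inRange(cv2.cvtColor(d["frame"],cv2.COLOR_BGR2HSV),(22,150,80),(27,255,255))
cv2.imwrite("pics/last_side.png",d["frame"]); cv2.imwrite("pics/last_w.png",w["frame"])
z=platequad(d)[225:330,305:440]; print("right edge rows",[int(np.where(z[:,u-305])[0].max())+225 for u in(345,355,365,375,385)])
E
python3 m2.py
```

```text
3.85 [554.9  28.2  59.8] [ 0.1  0.9 -0.3]
left edge 260 343 [-41.8 103.8]
left edge 300 352 [-27.1 101. ]
left edge 330 353 [-16.3 101.3]
left edge 360 355 [ -5.6 101.1]
left edge 400 356 [  8.5 101.4]
right edge rows [293, 293, 292, 291, 290]
```

Request:
send_rows(increments=[[-0.004, 0, 0, 0], [-0.008, 0, 0, 0], [-0.01, 0, 0, 0], [-0.01, 0, 0, 0]])

```text
t: 4.45
tool_pos: [553.8, 23.5, 59.8]
eef_rot: [2.456, 1.959, -0.0]
ft_force: [0.3, 2.0, -0.5]
opening: 85.6
gripper_force: 0.9
```

Request:
send_rows(increments=[[0.01, 0, 0, 0], [0.03, 0, 0, 0], [0.03, 0, -0.1, 0], [0.03, 0, -0.2, 0], [0.03, 0, -0.3, 0]])

```text
t: 5.08
tool_pos: [557.1, 38.9, 211.3]
eef_rot: [2.455, 1.96, -0.001]
ft_force: [-0.4, -1.1, 0.5]
opening: 84.9
gripper_force: 0.0
```

Request:
send_rows(increments=[[-0.05, 0, -0.08, 0], [-0.08, 0, -0.08, 0], [-0.08, 0, -0.08, 0]])

```text
t: 5.45
tool_pos: [547.8, -1.0, 249.1]
eef_rot: [-2.456, -1.958, 0.001]
ft_force: [0.9, 0.3, -0.6]
opening: 85.3
gripper_force: 0.0
```

```bash
python3 - <<'E'
from m import *
t=manip.read_state(); print(t["t"],t["tool_pos"].round(1),t["ft_force"].round(1))
w=snap("wrist"); cv2.imwrite("pics/w4.png",w["frame"]); d=snap("side"); cv2.imwrite("pics/d4.png",d["frame"])
E
```

```text
5.45 [547.8  -1.  249.1] [ 0.9  0.3 -0.6]
```

View pics/w4.png

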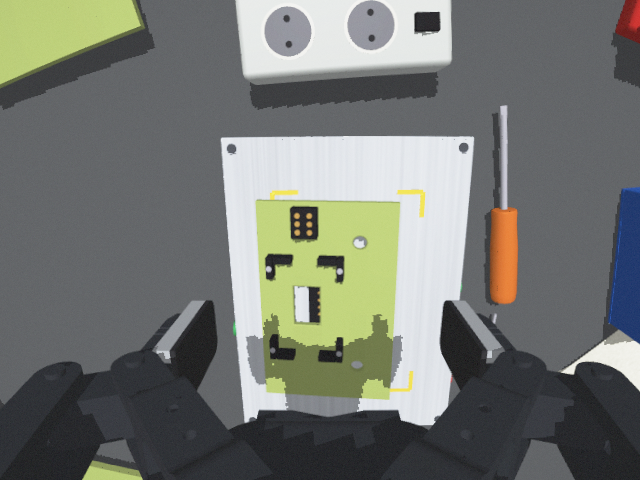

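The plate is now nearly square. Its corners are (256,200), (400,203), (389,399) and (266,392), and its holes are (360,243) and (357,365). The outer corners of the marks are (271,192), (424,191) and (411,390).

```bash
python3 - <<'E'
from m import *
w=snap("wrist"); t=manip.read_state(); R=cv2.Rodrigues(t["eef_rot"])[0]
j=ray(w,sub(w,[(221,138),(474,137)]),45)[:,:2]
y=cv2.inRange(cv2.cvtColor(w["frame"],cv2.COLOR_BGR2HSV),(22,130,80),(28,255,255))
M=ray(w,[(271,192),(424,190.5),(411.5,390.5)],45)[:,:2]
a=M[1]-M[2]; ya=-np.arctan2(a[0],a[1]); b=M[1]-M[0]; print("yaw marks",ya,np.arctan2(b[1],b[0]),np.arctan2(*(j[1]-j[0])[::-1]),"tool",np.arctan2(R[1,1],R[0,1]),np.linalg.norm(a),np.linalg.norm(b))
C=(M[0]+M[2])/2; A=np.array([[np.cos(ya),np.sin(ya)],[-np.sin(ya),np.cos(ya)]]); print("C",C, "deck corners",((j-C)@A.T).round(1).tolist())
pw=sub(w,[(256,200),(400,203),(389,399),(266,392)]); P=(ray(w,pw,[51,62.4,62.4,51])[:,:2]-C)@A.T; print(pw.round(1).tolist(),P.round(1).tolist(),P.mean(0))
h=cv2.cvtColor(w["frame"],cv2.COLOR_BGR2HSV); g=cv2.inRange(h,(28,80,40),(45,255,255))
for c in [(360,243),(357,365)]:
    s=~g[c[1]-14:c[1]+15,c[0]-14:c[0]+15]; n,l,st,ce=cv2.connectedComponentsWithStats(s,connectivity=4)
    i=[k for k in range(1,n) if 20<st[k,4]<400]; i=min(i,key=lambda k:np.hypot(*(ce[k]-14))); uv=ce[i]+np.array(c)-14
    print("hole",uv.round(1),st[i],((ray(w,[uv],60)[0,:2]-C)@A.T).round(1))
E
```

```text
yaw marks -0.2138795038821914 -0.21373966685238288 -0.22081485000387285 tool -0.22350685792372235 199.66590872788896 129.2383570729847
C [546.93793959 -81.14250964] deck corners [[-103.1, 144.8], [105.0, 143.4]]
[[256.29998779296875, 200.39999389648438], [401.20001220703125, 202.39999389648438], [389.5, 400.5], [266.3999938964844, 392.70001220703125]] [[-76.3, 93.8], [42.4, 92.9], [39.9, -97.3], [-79.1, -96.2]] [-18.29410977  -1.6773764 ]
hole [360.6 243.1] [  8   8  14  13 140] [10.3 58.5]
hole [357.4 365.6] [ 9 11 12  9 82] [  8.9 -59.6]
```

Request:
send_rows(increments=[[-0.04, -0.04, 0, -0.1], [-0.08, -0.08, 0.05, -0.2], [-0.12, -0.12, 0.1, -0.3], [-0.16, -0.166, 0.15, -0.4], [-0.16, -0.166, 0.2, -0.5]])

```text
t: 6.22
tool_pos: [447.1, -59.9, 148.0]
eef_rot: [-1.511, -2.75, 0.001]
ft_force: [0.9, 0.1, -0.6]
opening: 85.2
gripper_force: 0.0
```

Request:
send_rows(increments=[[0, 0, 0.02, -0.1], [0, 0, 0.05, -0.2], [0, 0, 0.08, -0.3], [0, 0, 0.1, -0.4], [0, 0, 0.1, -0.502]])

```text
t: 6.85
tool_pos: [448.2, -59.1, 98.0]
eef_rot: [-0.336, -3.12, -0.001]
ft_force: [-0.4, 0.8, 0.0]
opening: 85.1
gripper_force: 0.0
```

Request:
send_rows(increments=[[0, 0, 0, 0], [0, 0, 0, 0]])

```text
t: 7.1
tool_pos: [449.5, -59.8, 99.4]
eef_rot: [-0.349, -3.121, -0.0]
ft_force: [-0.6, -0.1, 0.1]
opening: 85.4
gripper_force: 0.0
```

```bash
python3 - <<'E'
from m import *
w=snap("wrist"); t=manip.read_state(); R=cv2.Rodrigues(t["eef_rot"])[0]; print(t["t"],t["tool_pos"].round(1),t["joint_pos"].round(2),"ty yaw",np.arctan2(-R[0,1],R[1,1]),R.round(2).tolist())
cv2.imwrite("pics/w5.png",w["frame"])
print(((t["tool_pos"][:2]-[547,-82])@np.array([[.976,.218],[-.218,.976]])).round(1))
E
```

```text
7.15 [449.5 -59.9  99.6] [-0.3   0.33 -0.65  0.59  0.   -0.07] ty yaw -0.2220709960758076 [[-0.98, 0.22, -0.0], [0.22, 0.98, 0.0], [0.0, 0.0, -1.0]]
[-99.9   0.3]
```

View pics/w5.png

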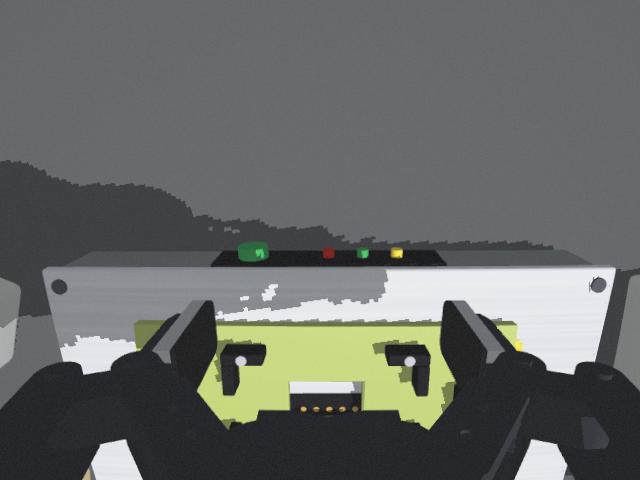

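The wrist view shows the plate's near edge at row 322, between columns 135 and 517, parallel to the tool. The jaws straddle its middle. I'll descend and push.

Request:
send_rows(increments=[[0, 0, 0.05, 0], [0, 0, 0.07, 0], [0, 0, 0.081, 0], [0, 0, 0.081, 0], [0, 0, 0.081, 0]])

```text
t: 7.78
tool_pos: [450.0, -60.3, 59.7]
eef_rot: [0.346, 3.122, -0.0]
ft_force: [1.3, -0.5, -0.6]
opening: 85.5
gripper_force: 0.0
```

Request:
send_rows(increments=[[-0.008, 0, 0, 0], [-0.016, 0, 0, 0], [-0.02, 0, 0, 0], [-0.024, 0, 0, 0], [-0.024, 0, 0, 0]])

```text
t: 8.4
tool_pos: [460.2, -62.6, 59.0]
eef_rot: [-0.346, -3.12, 0.0]
ft_force: [-5.3, 0.9, 2.8]
opening: 85.4
gripper_force: 2.1
```

Request:
send_rows(increments=[[-0.004, 0, 0, 0], [-0.008, 0, 0, 0], [-0.012, 0, 0, 0], [-0.016, 0, 0, 0], [-0.016, 0, 0, 0]])

```text
t: 9.02
tool_pos: [469.9, -64.7, 59.3]
eef_rot: [0.346, 3.121, -0.0]
ft_force: [-0.6, -0.9, -1.5]
opening: 85.3
gripper_force: 0.5
```

```bash
cat > m3.py <<'E'
from m import *
t=manip.read_state(); print(t["t"],t["tool_pos"].round(1),t["ft_force"].round(1))
C=np.array([547.,-82.]); A=np.array([[.976,-.218],[.218,.976]]); print("tcp jig",((t["tool_pos"][:2]-C)@A.T).round(1))
w=snap("wrist"); hs=cv2.inRange(cv2.cvtColor(w["frame"],cv2.COLOR_BGR2HSV),(28,80,40),(45,255,255))
for u in(230,270,330,380,430):
    v=np.where(hs[290:,u])[0].min()+290; print("near edge",v,((ray(w,[(u,v)],51)[0,:2]-C)@A.T).round(1))
d=snap("side"); cv2.imwrite("pics/d6.png",d["frame"]); cv2.imwrite("pics/w6.png",w["frame"])
E
python3 m3.py
```

```text
9.025 [469.9 -64.7  59.3] [-0.6 -0.9 -1.5]
tcp jig [-79.   0.]
near edge 347 [-70.1 -37. ]
near edge 347 [-70.2 -21.9]
near edge 347 [-70.3   0.6]
near edge 347 [-70.2  19.2]
near edge 347 [-70.   38.1]
```

Request:
send_rows(increments=[[-0.004, 0, 0, 0], [-0.008, 0, 0, 0], [-0.012, 0, 0, 0], [-0.014, 0, 0, 0], [-0.014, 0, 0, 0]])

```text
t: 9.75
tool_pos: [476.5, -66.3, 59.4]
eef_rot: [0.346, 3.122, -0.0]
ft_force: [-0.3, -0.1, 0.3]
opening: 85.1
gripper_force: 0.2
```

```bash
python3 m3.py
```

```text
9.75 [476.5 -66.3  59.4] [-0.3 -0.1  0.3]
tcp jig [-72.2  -0. ]
near edge 346 [-63.7 -37. ]
near edge 346 [-63.8 -21.9]
near edge 346 [-63.9   0.5]
near edge 346 [-63.8  19.2]
near edge 345 [-64.  38.]
```

Request:
send_rows(increments=[[-0.002, 0, 0, 0], [-0.004, 0, 0, 0], [-0.004, 0, 0, 0]])

```text
t: 10.22
tool_pos: [477.1, -66.3, 59.1]
eef_rot: [-0.346, -3.121, -0.0]
ft_force: [-3.9, 1.1, 3.4]
opening: 85.2
gripper_force: 2.1
```

```bash
python3 m3.py
```

```text
10.225 [477.1 -66.3  59.1] [-3.9  1.1  3.4]
tcp jig [-71.7   0.1]
near edge 346 [-63.3 -36.8]
near edge 346 [-63.5 -21.7]
near edge 346 [-63.5   0.6]
near edge 346 [-63.4  19.3]
near edge 345 [-63.6  38. ]
```

Request:
send_rows(increments=[[-0.002, 0, 0, 0], [-0.003, 0, 0, 0], [-0.003, 0, 0, 0]])

```text
t: 10.7
tool_pos: [478.2, -66.5, 59.0]
eef_rot: [-0.346, -3.12, -0.001]
ft_force: [-5.0, 0.6, 3.2]
opening: 85.2
gripper_force: 3.0
```

```bash
python3 m3.py
```

```text
10.7 [478.2 -66.5  59. ] [-5.   0.6  3.2]
tcp jig [-70.5   0.1]
near edge 345 [-62.6 -36.7]
near edge 346 [-62.3 -21.7]
near edge 346 [-62.4   0.7]
near edge 346 [-62.3  19.3]
near edge 345 [-62.5  38. ]
```

```bash
python3 - <<'E'
from m import *
s=snap("side"); c=snap("scene")
a=cv2.resize(s["frame"][225:330,305:440],(460,358),interpolation=cv2.INTER_CUBIC)
b=cv2.resize(c["frame"][195:320,195:330],(340,315),interpolation=cv2.INTER_CUBIC); o=np.zeros((360,800,3),np.uint8); o[:358,:460]=a; o[:315,460:]=b
cv2.imwrite("pics/s7.png",o)
E
```

```text
(no output)
```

View pics/s7.png

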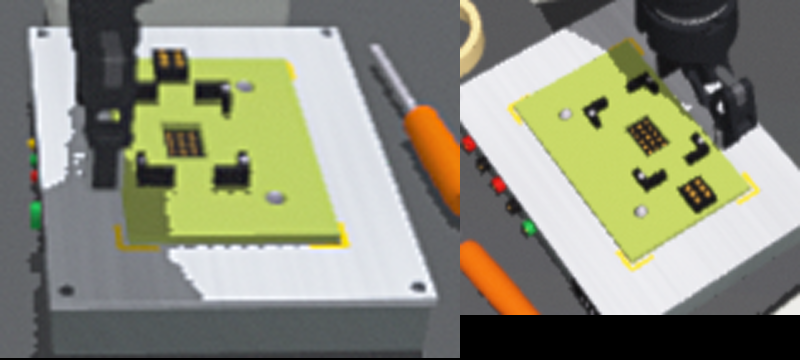

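The plate now sits inside the four yellow marks. A bright pin shows in each hole and the probes fill the window, so it looks seated. I'll back off, then check that it lies flat.

Request:
send_rows(increments=[[0.015, 0, 0, 0], [0.03, 0, 0, 0], [0.03, 0, -0.1, 0], [0.03, 0, -0.2, 0], [0.03, 0, -0.3, 0]])

```text
t: 11.52
tool_pos: [464.8, -63.7, 211.0]
eef_rot: [0.346, 3.121, -0.0]
ft_force: [0.9, -0.9, -0.1]
opening: 85.2
gripper_force: 0.0
```

Request:
send_rows(increments=[[0.06, 0, -0.1, 0], [0.14, 0, -0.15, 0], [0.14, 0, -0.15, 0], [0.14, 0, -0.15, 0]])

```text
t: 12.02
tool_pos: [397.0, -48.5, 284.3]
eef_rot: [0.346, 3.121, -0.001]
ft_force: [0.6, 0.2, -0.6]
opening: 85.6
gripper_force: 0.0
```

```bash
cat > fin.py <<'E'
from m import *
t=manip.read_state(); print(t["t"],t["tool_pos"].round(1),t["ft_force"].round(1))
cs={n:snap(n) for n in("scene","side","wrist")}; L={}
for n,c in cs.items():
    g=proj(c,[[547+.976*x+.218*y,-82-.218*x+.976*y,51] for x,y in((-60,95),(60,95),(60,-95),(-60,-95))])
    m=platequad(c); z=np.zeros_like(m); lo=(g.min(0)-12).clip(0).astype(int); hi=(g.max(0)+12).astype(int); z[lo[1]:hi[1],lo[0]:hi[0]]=m[lo[1]:hi[1],lo[0]:hi[0]]
    z=cv2.morphologyEx(z,cv2.MORPH_OPEN,np.ones((3,3),np.uint8))
    k=max(cv2.findContours(z,0,1)[0],key=cv2.contourArea); q=cv2.approxPolyDP(cv2.convexHull(k),5,True).reshape(-1,2)
    L[n]=np.array([q[np.argmin(np.hypot(*(q-p).T))] for p in g],float); print(n,g.round(0).tolist(),L[n].tolist())
    P=ray(c,L[n],51)[:,:2]-[547,-82]; print("   jig@51",(P@np.array([[.976,.218],[-.218,.976]])).round(1).tolist())
w=cs["wrist"]["frame"]; cv2.imwrite("pics/w8.png",w); cv2.imwrite("pics/d8.png",cs["side"]["frame"]); cv2.imwrite("pics/s8.png",cs["scene"]["frame"])
o=np.zeros((400,800,3),np.uint8); o[:,:430]=cv2.resize(cs["side"]["frame"][225:330,318:431],(430,400),interpolation=cv2.INTER_CUBIC)
o[:278,430:]=cv2.resize(w,(370,278)); cv2.imwrite("pics/f8.png",o)
E
python3 fin.py
```

```text
12.025 [397.  -48.5 284.3] [ 0.6  0.2 -0.6]
scene [[310.0, 269.0], [262.0, 298.0], [215.0, 236.0], [261.0, 211.0]] [[308.0, 265.0], [264.0, 298.0], [217.0, 238.0], [260.0, 211.0]]
   jig@51 [[-62.8, 85.4], [56.5, 96.5], [58.9, -88.5], [-58.1, -95.0]]
side [[334.0, 241.0], [388.0, 241.0], [404.0, 293.0], [342.0, 293.0]] [[336.0, 243.0], [389.0, 243.0], [404.0, 294.0], [344.0, 296.0]]
   jig@51 [[-56.8, 86.8], [60.8, 86.5], [58.4, -98.9], [-56.5, -103.5]]
wrist [[424.0, 301.0], [415.0, 400.0], [243.0, 401.0], [234.0, 301.0]] [[422.0, 301.0], [414.0, 400.0], [241.0, 400.0], [234.0, 301.0]]
   jig@51 [[-59.8, 93.4], [59.5, 93.5], [59.3, -96.8], [-60.1, -95.0]]
```

View pics/f8.png

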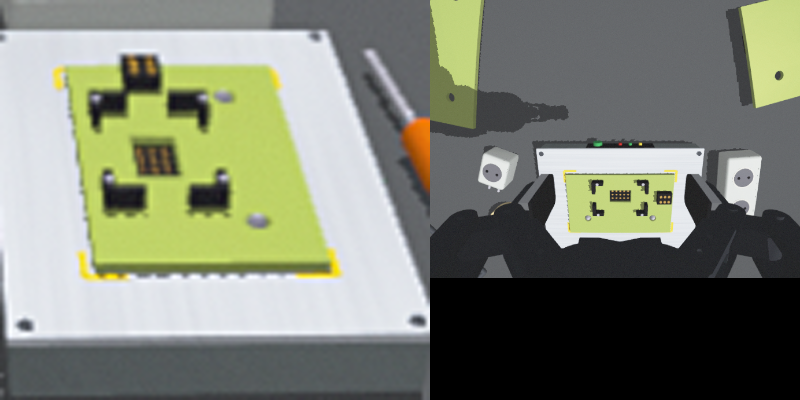

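All four yellow corners show evenly around the plate. Both pins stand up through their holes. Measured at 51 mm height, the plate is about 119.5 x 190 mm with parallel edges, so it is lying flat at home.

```bash
python3 -c "
from bench import manip
print(manip.hand_in())"
```

```text
the job is handed in; nothing more can be done
None
```

The plate was pushed home by its edges: both holes sit over their pins, it lies flat on the deck inside the four yellow marks, and the job is handed in after about 12 s of robot time.

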